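# Dispense one bearing and push it onto the green patch

## Task

Press the red plunger of the bearing dispenser once, all the way down, and let it come back up, so that one bearing comes out onto the tray in front. Then push that bearing sideways along the tray with the fingertips until it lies wholly on the green patch, and move clear. Only press and push: pick nothing up, keep the other two bearings in the magazine, and leave the other things on the bench where they are.

Things in the scene. Friction and masses are not known exactly. Their poses are not given: they have to be found in the camera images.
- dispenser: Fixed bearing dispenser: blue square magazine (68 mm wide, 66 mm high, open on top, front face at x = -34 mm), blue drive housing behind it (62 mm high, back to x = +104 mm), grey tray in front. Origin: on the bench under the magazine's centre; x axis points away from the robot (from tray to plunger), y left along the tray, z up. The magazine holds a stack of three bearings.
- outlet (a point): Point on the tray floor where the ejected bearing's centre comes to lie, at x = -66 mm, y = 0 of the dispenser, 8 mm above the bench. The tray floor is flat, runs from y = -135 to +135 mm with open ends, and lies between the magazine's front face (x = -34 mm) and a front lip (inner face x = -100 mm, 4 mm high).
- plunger (a joint): Travel of the red plunger in m: 0 up, 0.040 fully down. A press counts from 0.037. It drives a pusher that shoves the lowest bearing out through the gate; when let go it springs up by itself and the stack drops one place, so another press would eject another. Spring about 4 N at the top, 7 N at the bottom; ejecting takes some 2 to 6 N more.
- plunger_top (a point): Centre of the top of the red plunger cap (40 mm diameter), which stands 118 mm above the bench when up and moves straight down 40 mm; it lies at x = +66 mm, y = 0 of the dispenser.
- bearing_1: The lowest ball bearing in the magazine, the one that comes out: lying steel ring, 52 mm outer diameter, 14 mm thick, its bore closed by a black plug, about 80 g. Origin at the centre of its underside, z up. On the tray its underside is 8 mm and its top 22 mm above the bench.
- bearing_2: The second bearing of the stack, same size; it must stay in the magazine.
- bearing_3: The top bearing of the stack, same size; it must stay in the magazine.
- patch_green: Green rectangle painted flush on the tray floor, 64 mm across the tray (x) and 92 mm along it (y). Origin at its centre, 8 mm above the bench; axes parallel to the dispenser's. It is 85 mm to the left or to the right of the spot where the bearing comes out; a red patch is on the other side.
- patch_red: Red rectangle of the same size on the tray floor on the other side; not wanted.
- bolt_4: Loose steel bolt, 56x19x20 mm, bystander; origin under its centre.
- tape_measure: Loose yellow tape measure, 66x89x39 mm, bystander; origin under its centre.
- ratchet: Loose ratchet with black grip, 235x36x31 mm, bystander; origin under its centre.
- marker: Loose white marker pen with a blue cap, lying, 138x19x19 mm, bystander; origin under its centre.
- cold_chisel: Loose cold chisel, 177x26x17 mm, bystander; origin under its centre.
- hex_key_big: Loose black hex key, 114x42x9 mm, bystander; origin under its centre.
Not all that is in view belongs to the job. Leave any blue or yellow look-alike of the bearing_3 alone.

How it is judged:
By the outcome, as a careful person would: the job done as asked, in the order asked, and still so for the second after the job is handed in, with the robot touching nothing.
It also fails if it takes over 50 s, if anything falls off the work surface, if the arm or the gripper's body presses on something with over 40 N, if the wrist force passes 120 N, or if a joint passes its speed limit or range.

## Robot

A 6-joint arm with a two-finger parallel gripper is mounted at the origin on a cart in front of the work surface, level with it; the furniture and walls round the work are solid. World frame = base frame: x ahead of the robot, y to its left, z up, the work surface at z = 0. Lengths are in mm, angles in rad, forces in N, time in s.
With the tool pointing down it reaches from about 300 to 1000 mm from the base axis. Payload 5.1 kg.
Tool frame: the origin (TCP) lies midway between the tips of the shut fingers; the grasp point (between the pads) lies 19 mm behind it; z points along the fingers, y is the direction in which the jaws open and shut (so a half turn about z gives the same grasp; the last joint's range is limited). The gripper opens to 95 mm and grips with 3 to 60 N. Pads are 20 mm wide; open, the fingers measure 119 mm over their backs; the gripper's body (75 mm by 180 mm) begins 59 mm behind the grasp point.
Start: joints at [1.088, 0.124, 1.65, -0, 1.367, -0.083], TCP at [253.021, 598.719, 214.656] pointing down, gripper open.
Joint ranges: [-2.61, 2.61], [-1.02, 2.33], [0.03, 2.71], [-1.35, 4.49], [0.32, 2.68], [-2.91, 2.91]. Speed limits (rad/s): [2.57, 2.57, 3.14, 3.14, 3.14, 3.14].

## Interface

Orientations are given as a unit quaternion [x, y, z, w].
In Python, from station import env gives the robot as it stands.
- The arm moves only by the tool move_arm, never from a script. Its argument "steps" is a list that holds one entry, the list of rows, each a list of 6 numbers: the shift along the tool's x, y, z in units of 60 cm (1.0 is 60 cm), then the turn, a rotation vector about the tool's x, y, z in units of pi rad (1.0 is pi rad). A call has 1 to 20 rows; each row is the pose to reach, as a shift and turn from the pose commanded when the call began, along the tool's axes at that moment, turning the shorter way round; what a row does not reach only later rows make up. A row lasts 1/10 s, in which the tool goes at most 50 mm and 8.59 degrees, less where a joint would pass 70% of its speed; a pose out of reach is approached as far as the arm can. A call with a number of a shift or a turn outside -1 to 1 is refused whole. A call with a gripper value outside its range is refused whole. "grip" is the opening, from 0 (shut) to 1 (fully open), set as the call begins (left out, the last holds). The fingers move at their own pace and stop on an object; "squeeze" is the grip in N (left out, the last holds). Time passes only in rows, so rows that repeat a pose let the fingers close. It gives the time, the measured TCP pose, the force and the opening at its end, in the units of the state.
- env.get_state(): the state, without advancing time (a new reading comes with each control period).
- env.get_image(name): name is "side" or "top" or "wrist"; returns (picture, depth): 400x640x3 uint8, blue, green, red; 400x640 float32, mm along the optical axis (not along the pixel's ray), 0 where there is no reading.
- env.camera_model(name): a dict with "fx", "fy", "cx", "cy" (pixels), "k1" (the pictures are not rectified: a ray, as slopes to the right and down, at radius r is drawn at 1 + k1 r^2 times it, then the intrinsics apply), "extrinsics" (4x4, takes a point from world to camera coordinates). Camera axes: x right, y down, z forward; pixel columns grow to the right and rows downward; lengths in mm; the calibration is good to about 2 mm. A picture is of the moment at which its call begins: read the wrist's pose just before it. camera_model takes no time and is no camera call; for the wrist camera it gives the pose at the moment of the call.
- env.hand_in(): hands the job in, once; it reports no verdict.
Trained networks look in the newest picture that a camera, given by its name, has taken for a name from the list of things; names that differ only in an ending like _2 or _b are one class to them, and where a whole thing is asked for, a point or a joint stands for the part that bears it (a point fixed in the world has none). Each returns a list of dicts, best first, with "score" (0 to 1); they miss things now and then, are a little off and sometimes report something else, mostly with a low value. They report only what shows in the picture. A call takes as long as a camera call. They do not tell look-alikes from the thing itself.
- env.spot_in(camera, label): "centre" ([x, y, z] in mm, in the coordinates of the camera as it stood for that picture, good to about 4 mm: the middle of the surface that is visible of it).
- env.silhouettes(camera, label): "mask" (400x640 bool, what is visible of it).
- env.pinpoint(camera, label): "centre" ([x, y, z] in mm, in the coordinates of the camera as it stood for that picture, good to about 4 mm: a listed point, or the origin of a listed thing).
The state is a dict: "t": time; "joint_positions": joint angles; "joint_velocities": joint speeds; "joint_efforts": joint torques, N m; "tool_pos": TCP position; "ee_rot": TCP orientation; "ft_force": force on the tool from outside, world axes, zero at the start; "moment": the same for the moment, N m; "opening": finger opening in mm.
Only numpy, scipy, OpenCV 4.12 (cv2) and the standard library are available. Lean on these libraries where they do the work, as an engineer would, in place of code of your own. Each camera call takes 0.05 s, during which the arm holds its last target. There are 200 camera calls.

## Working session

There is one attempt and no reset: what is moved stays moved. The work goes in short steps, Python scripts to look and compute and a tool call to move; the robot and the scene stay as the last step left them, time stands still between calls to the robot, and variables do not carry over. Pictures are saved under pics/ and viewed, on a budget of 10 in all, crops included, one or two more only if the job needs it, and the job is handed in when it is done.

Besides the shell and the picture viewer there is one more tool, called after "Request:" as name(argument=value, ...), one argument or row to a line, values as JSON. move_arm: Moves the arm, as the interface text tells. Its arguments: {"type":"object","properties":{"steps":{"type":"array"},"grip":{"type":"number"},"squeeze":{"type":"number"}},"required":["steps"]}

```bash
mkdir -p pics; cat > h.py <<'E'
import numpy as np, cv2
from station import env
from scipy.spatial.transform import Rotation as R
def w(cam,p):
    E=np.array(env.camera_model(cam)["extrinsics"]); return (np.linalg.inv(E)@np.append(p,1))[:3]
E
python3 - <<'E'
from h import *
for c in ("top","side"):
    im,d=env.get_image(c); cv2.imwrite(f"pics/{c}0.png",im)
    for f,ls in ((env.pinpoint,["dispenser","outlet","plunger_top","patch_green","patch_red","bearing_3"]),):
        for l in ls:
            for r in f(c,l)[:3]: print(c,l,round(r["score"],2),w(c,r["centre"]).round(1))
s=env.get_state();print(s["t"],s["tool_pos"],s["ee_rot"],s["opening"],s["ft_force"])
E
```

```text
top dispenser 0.8 [545.3 305.7  -4.1]
top outlet 0.74 [487.3 317.3   8.9]
top plunger_top 0.5 [612.8 296.5 114. ]
top patch_green 0.84 [495.4 398.1   5.5]
top patch_red 0.57 [468.5 231.5   5. ]
top bearing_3 0.81 [454.3 105.6  -0.6]
top bearing_3 0.67 [547.9 308.1  36. ]
top bearing_3 0.67 [6.118e+02 5.352e+02 3.000e-01]
side dispenser 0.78 [551.2 305.4  -2.6]
side dispenser 0.33 [528.9 -85.8  -6. ]
side outlet 0.8 [482.6 316.3   6.8]
side plunger_top 0.45 [612.7 294.3 120. ]
side patch_green 0.97 [499.7 403.8   4.9]
side patch_red 0.6 [470.4 235.7   6.3]
side bearing_3 0.62 [314.  390.   -0.6]
side bearing_3 0.53 [456.5 114.3  -0.6]
side bearing_3 0.38 [548.  302.6  33.6]
0.7 [253.03115996 598.74363632 214.66815394] [1.98567531e-01 9.80087208e-01 1.52684181e-05 6.44590829e-06] 95.0247072918063 [-0.8879599  -0.20138107  0.54771786]
```

View pics/top0.png

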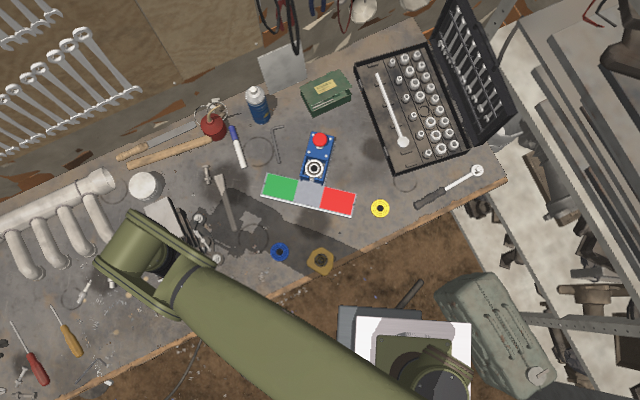

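View pics/side0.png

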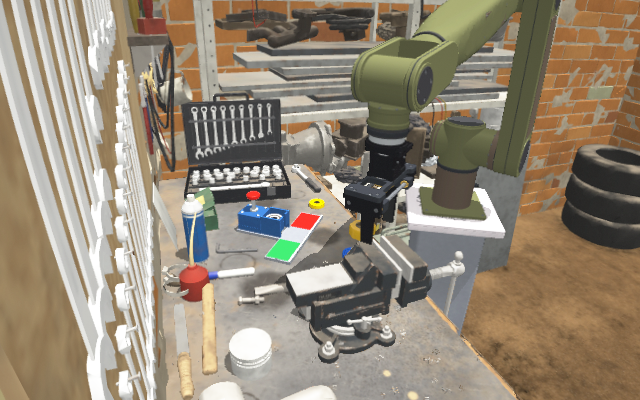

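The red cap is at top (320,140), the green patch is on the left at (279,187), and the bearing stack is at (314,168). Possible look-alikes are the yellow ring (380,208), the blue ring (280,252), the brass nut (320,260) and the red oil can (213,122). I choose the dispenser's own cap and stack. Next I refine the pose from colour and check it in one crop.

```bash
cat >> h.py <<'E'
def cloud(cam,d):
    m=env.camera_model(cam); v,u=np.mgrid[0:400,0:640]
    K=np.array([[m["fx"],0,m["cx"]],[0,m["fy"],m["cy"]],[0,0,1]])
    n=cv2.undistortPoints(np.stack([u,v],-1).reshape(-1,1,2).astype(float),K,np.array([m["k1"],0,0,0,0.])).reshape(400,640,2)
    P=np.dstack([n*d[...,None],d]); E=np.linalg.inv(np.array(m["extrinsics"]))
    W=P@E[:3,:3].T+E[:3,3]; W[d==0]=np.nan
    return W
E
python3 - <<'E'
from h import *
im,d=env.get_image("top"); W=cloud("top",d)
hsv=cv2.cvtColor(im,cv2.COLOR_BGR2HSV); H,S,_=cv2.split(hsv)
roi=np.zeros(H.shape,bool); roi[125:220,255:362]=1
red=((H<8)|(H>172))&(S>150)&roi; gr=(H>50)&(H<80)&(S>120)&roi
z=W[...,2]
C={}
for n,m in (("cap",red&(z>80)),("red",red&(z<30)),("green",gr&(z<30))):
    C[n]=np.nanmean(W[m],0); p=W[m][:,:2].astype(np.float32); r=cv2.minAreaRect(p)
    print(n,m.sum(),C[n].round(1),"rect",np.round(r[0],1),np.round(r[1],1),round(r[2],1))
x=z.copy()
print("obstacles by 40mm cell max z")
for X in range(300,860,40):
    print(X,[int(np.nanmax(np.where((W[...,0]>=X)&(W[...,0]<X+40)&(W[...,1]>=Y)&(W[...,1]<Y+40),z,-9))) for Y in range(40,680,40)])
cv2.imwrite("pics/crop.png",cv2.resize(im[120:225,250:400],None,fx=5,fy=5,interpolation=cv2.INTER_CUBIC))
E
```

```text
cap 148 [611.  292.5 115.8] rect [611.2 292. ] [37.9 35.4] 3.5
red 647 [468.2 231.2   6.8] rect [468.4 230.9] [88.6 63.5] 79.5
green 631 [497.6 398.5   6.8] rect [497.8 398.3] [88.1 62.4] 80.7
obstacles by 40mm cell max z
300 [-9, -1, 0, 4, 38, 39, 37, 4, 18, 17, 28, 5, 6, 549, 538, 148]
340 [-3, 7, 4, 6, 7, 6, 3, 6, 6, 5, 5, 18, 20, 19, 145, 147]
380 [5, 6, 9, 5, 5, 5, 4, 4, 6, 5, 4, 15, 19, 9, 35, 149]
420 [5, 20, 16, 17, 15, 15, 16, 14, 18, 12, 4, 3, 19, 15, 7, 128]
460 [5, 17, 14, 14, 14, 13, 14, 12, 15, 15, 13, 4, 20, 19, 17, 5]
500 [5, 4, 4, 6, 9, 69, 68, 71, 12, 14, 10, 4, 3, 15, 21, 3]
540 [53, 51, 5, 5, 6, 69, 64, 69, 6, 8, 5, 21, 18, 4, 21, 2]
580 [39, 54, 4, 9, 5, 121, 121, 66, 5, 11, 4, 13, 22, 5, 40, 43]
620 [45, 53, 5, 6, 6, 110, 120, 61, 6, 11, 4, 4, 191, 182, 120, 52]
660 [41, 51, 55, 7, 6, 5, 7, 4, 5, 10, 173, 170, 189, 181, 115, 570]
700 [41, 42, 53, 4, 5, 5, 88, 87, 4, 530, 192, 191, 4, 457, 537, 559]
740 [46, 44, 55, 51, 87, 89, 89, 81, 490, 514, 5, -1, 478, 506, 509, 159]
780 [52, 41, 39, 55, 87, 83, 77, 68, 446, 464, 424, 447, 458, 184, -9, -9]
820 [51, 37, 43, 55, 76, 392, 60, 239, 390, 412, 408, 186, -9, -9, -9, -9]
```

View pics/crop.png

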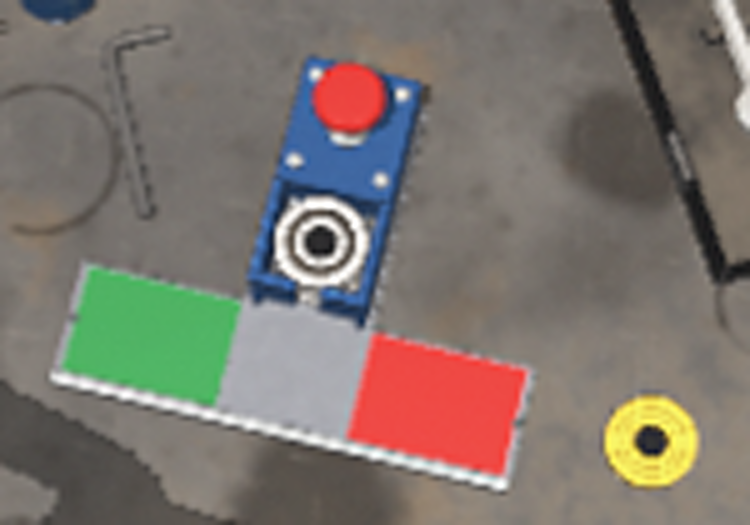

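The crop shows the cap at (349,97), the stack in the magazine at (320,240) and the green patch on the left at (150,335), so the choice holds. The dispenser yaw is about -10°, the outlet is at (483,315), and the cap is at (612,292,118), which agrees with outlet + 132 mm along x. I'll go above the cap.

Request:
move_arm(
  steps=[
    [[-0.75,-0.2385,0,0,0,0.428],[-0.75,-0.2385,0,0,0,0.428],[-0.75,-0.2385,0,0,0,0.428],[-0.75,-0.2385,0,0,0,0.428],[-0.75,-0.2385,0,0,0,0.428],[-0.75,-0.2385,0,0,0,0.428],[-0.75,-0.2385,0,0,0,0.428],[-0.75,-0.2385,0,0,0,0.428],[-0.75,-0.2385,0,0,0,0.428],[-0.75,-0.2385,0,0,0,0.428],[-0.75,-0.2385,0,0,0,0.428],[-0.75,-0.2385,0,0,0,0.428],[-0.75,-0.2385,0.06,0,0,0.428],[-0.75,-0.2385,0.11,0,0,0.428],[-0.75,-0.2385,0.11,0,0,0.428],[-0.75,-0.2385,0.11,0,0,0.428]],
  ],
  grip=0,
)

```text
t: 2.35
tool_pos: [610.6, 293.0, 148.6]
ee_rot: [0.765, 0.644, -0.001, -0.0]
ft_force: [0.5, 0.5, 0.3]
opening: 0.4
```

Request:
move_arm(
  steps=[
    [[0,0,0.03,0,0,0],[0,0,0.045,0,0,0],[0,0,0.055,0,0,0],[0,0,0.065,0,0,0],[0,0,0.075,0,0,0],[0,0,0.085,0,0,0],[0,0,0.095,0,0,0],[0,0,0.105,0,0,0],[0,0,0.112,0,0,0],[0,0,0.116,0,0,0],[0,0,0.116,0,0,0]],
  ],
)

```text
t: 3.45
tool_pos: [611.7, 292.0, 80.6]
ee_rot: [0.766, 0.643, -0.0, -0.0]
ft_force: [-4.4, -0.6, 7.3]
opening: 0.5
```

Request:
move_arm(
  steps=[
    [[0,0,0.002,0,0,0],[0,0,0.004,0,0,0],[0,0,0.005,0,0,0],[0,0,0.005,0,0,0]],
  ],
)

```text
t: 3.85
tool_pos: [611.7, 292.0, 78.3]
ee_rot: [0.766, 0.643, -0.0, -0.0]
ft_force: [-5.6, -0.1, 9.7]
opening: 0.5
```

Request:
move_arm(
  steps=[
    [[0,0,0.002,0,0,0],[0,0,0.003,0,0,0],[0,0,0.003,0,0,0]],
  ],
)

```text
t: 4.15
tool_pos: [611.8, 292.1, 78.2]
ee_rot: [0.766, 0.643, -0.0, -0.0]
ft_force: [-8.9, -3.1, 16.2]
opening: 0.4
```

```bash
python3 - <<'E'
from h import *
im,d=env.get_image("side"); cv2.imwrite("pics/s1.png",cv2.resize(im[170:280,220:340],None,fx=5,fy=5))
s=env.get_state(); print(s["t"],s["tool_pos"],s["ft_force"])
E
```

```text
4.2 [611.77231143 292.07356542  78.21517429] [-9.50676829 -3.08404309 16.23252947]
```

View pics/s1.png

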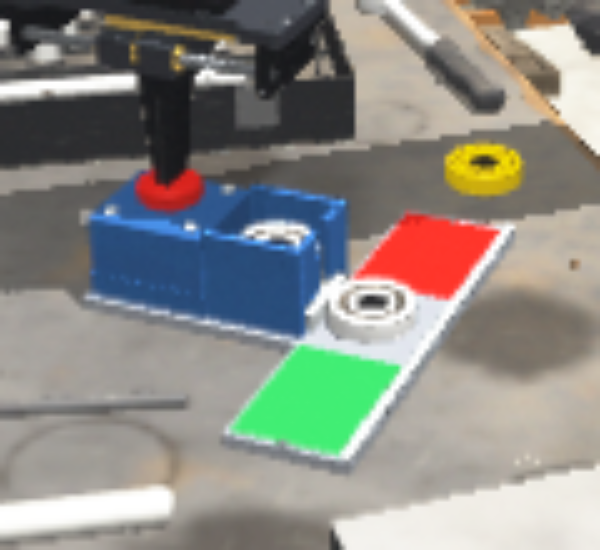

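The side crop shows the cap at its stop and bearing_1 on the grey outlet at (370,308), with the stack still in the magazine. The force rise to 16 N at z = 78 confirms full travel. Now I release, rise and go over the push start.

Request:
move_arm(
  steps=[
    [[0,0,-0.02,0,0,0],[0,0,-0.04,0,0,0],[0,0,-0.06,0,0,0],[0,0,-0.09,0,0,0],[0,0,-0.13,0,0,0],[0,0,-0.193,0,0,0],[0,0,-0.193,0,0,0],[-0.04,-0.11,-0.193,0,0,0],[-0.083,-0.17,-0.193,0,0,0],[-0.083,-0.222,-0.193,0,0,0],[-0.083,-0.222,-0.193,0,0,0],[-0.083,-0.222,-0.193,0,0,0]],
  ],
  grip=0.25,
)

```text
t: 5.4
tool_pos: [471.6, 265.8, 190.3]
ee_rot: [0.766, 0.643, 0.0, 0.0]
ft_force: [0.1, -0.4, -0.4]
opening: 23.8
```

```bash
cat >> h.py <<'E'
O=np.array([482.9,314.9]); X=np.array([.985,-.173]); Y=np.array([.173,.985])
def disp(p): q=np.asarray(p[:2])-O; return (q@X-66).round(1),(q@Y).round(1),round(p[2],1)
E
python3 - <<'E'
from h import *
im,d=env.get_image("side"); cv2.imwrite("pics/s2.png",cv2.resize(im[150:280,200:360],None,fx=4.5,fy=4.5))
for c in ("side","top"):
    if c=="top": im,d=env.get_image(c)
    for r in env.pinpoint(c,"bearing_1"): print(c,round(r["score"],2),disp(w(c,r["centre"])))
s=env.get_state(); print(s["t"],s["tool_pos"],disp(s["tool_pos"]),s["opening"],s["ft_force"])
E
```

```text
side 0.69 (np.float64(-244.9), np.float64(-89.9), np.float64(-6.6))
side 0.68 (np.float64(-61.7), np.float64(4.4), np.float64(8.7))
side 0.44 (np.float64(-247.9), np.float64(42.8), np.float64(1.0))
side 0.41 (np.float64(-60.1), np.float64(-203.2), np.float64(-6.4))
side 0.35 (np.float64(0.1), np.float64(2.2), np.float64(25.3))
top 0.74 (np.float64(-64.2), np.float64(3.3), np.float64(7.8))
top 0.6 (np.float64(-253.4), np.float64(36.3), np.float64(-1.2))
top 0.51 (np.float64(-63.2), np.float64(0.2), np.float64(3.2))
5.6 [473.36349761 265.89472879 190.48949389] (np.float64(-66.9), np.float64(-49.9), np.float64(190.5)) 24.194383940120588 [ 0.27287411 -0.36234624  0.47868842]
```

View pics/s2.png

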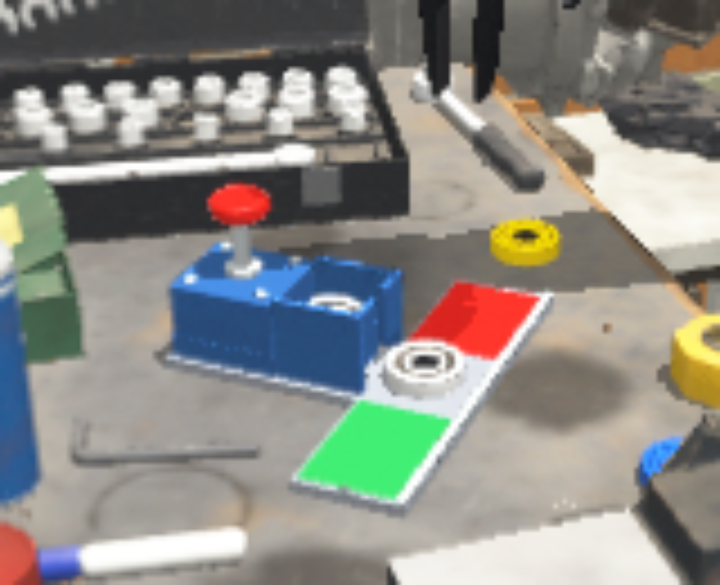

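The plunger is back up, bearing_1 lies at the outlet at (425,365), and the stack is in the magazine. I descend beside the bearing with the fingers 24 mm apart so they cradle it.

Request:
move_arm(
  steps=[
    [[0,0,0.07,0,0,0],[0,0,0.14,0,0,0],[0,0,0.2,0,0,0],[0,0,0.25,0,0,0],[0,0,0.275,0,0,0],[0,0,0.287,0,0,0],[0,0,0.293,0,0,0],[0,0,0.293,0,0,0],[0,0,0.293,0,0,0]],
  ],
)

```text
t: 6.5
tool_pos: [473.3, 266.3, 15.9]
ee_rot: [0.766, 0.643, 0.001, 0.0]
ft_force: [-0.5, 0.3, -0.2]
opening: 23.7
```

Request:
move_arm(
  steps=[
    [[0.01,0,0.002,0,0,0],[0.018,0,0.002,0,0,0],[0.024,0,0.002,0,0,0],[0.03,0,0.002,0,0,0],[0.036,0,0.002,0,0,0],[0.044,0,0.002,0,0,0],[0.052,0,0.002,0,0,0],[0.06,0,0.002,0,0,0],[0.07,0,0.002,0,0,0],[0.08,0,0.002,0,0,0],[0.09,0,0.002,0,0,0],[0.1,0,0.002,0,0,0],[0.11,0,0.002,0,0,0],[0.12,0,0.002,0,0,0],[0.13,0,0.002,0,0,0],[0.14,0,0.002,0,0,0],[0.148,0,0.002,0,0,0],[0.155,0,0.002,0,0,0],[0.16,0,0.002,0,0,0],[0.16,0,0.002,0,0,0]],
  ],
)

```text
t: 8.5
tool_pos: [488.7, 360.7, 13.1]
ee_rot: [0.766, 0.643, 0.0, -0.0]
ft_force: [-0.1, 0.3, -1.5]
opening: 23.9
```

```bash
python3 - <<'E'
from h import *
im,d=env.get_image("side"); cv2.imwrite("pics/s3.png",cv2.resize(im[150:280,200:360],None,fx=4.5,fy=4.5))
for r in env.pinpoint("side","bearing_1"): print(round(r["score"],2),disp(w("side",r["centre"])))
s=env.get_state(); print(s["t"],disp(s["tool_pos"]),s["opening"],s["ft_force"])
E
```

```text
0.6 (np.float64(-66.8), np.float64(82.9), np.float64(7.3))
0.38 (np.float64(-57.3), np.float64(-199.9), np.float64(-5.5))
0.37 (np.float64(-246.4), np.float64(39.8), np.float64(0.3))
8.6 (np.float64(-68.2), np.float64(45.7), np.float64(13.0)) 23.91594369941129 [ 0.75583748  0.55353264 -0.61811143]
```

View pics/s3.png

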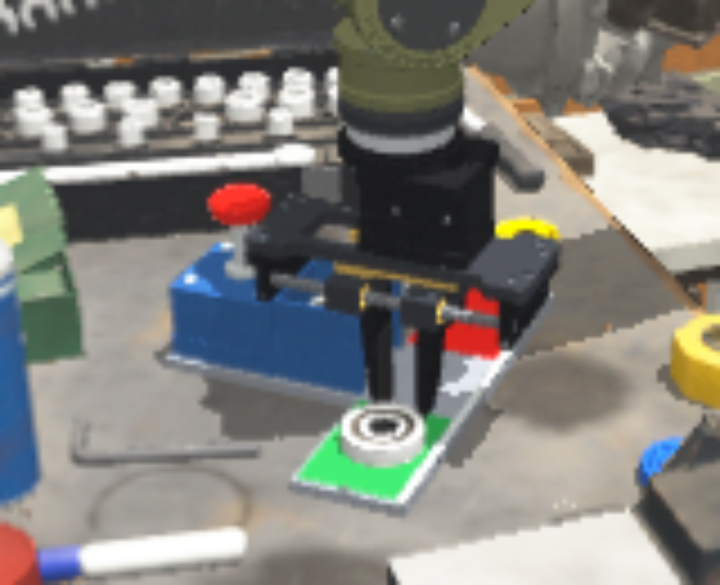

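The bearing sits on the green patch at (383,435), at about y = 82 of the required 65 to 105. I back off and rise.

Request:
move_arm(
  steps=[
    [[-0.015,0,0,0,0,0],[-0.03,0,0,0,0,0],[-0.04,0,0,0,0,0],[-0.04,0,-0.03,0,0,0],[-0.04,0,-0.08,0,0,0],[-0.04,0,-0.15,0,0,0],[-0.04,0,-0.22,0,0,0],[-0.04,0,-0.3,0,0,0],[-0.14,-0.1,-0.35,0,0,0],[-0.22,-0.18,-0.35,0,0,0],[-0.25,-0.25,-0.35,0,0,0],[-0.25,-0.25,-0.35,0,0,0],[-0.25,-0.25,-0.35,0,0,0]],
  ],
)

```text
t: 9.9
tool_pos: [311.1, 236.3, 223.3]
ee_rot: [0.766, 0.643, 0.002, 0.0]
ft_force: [0.4, -0.0, -0.7]
opening: 23.7
```

```bash
python3 - <<'E'
from h import *
im,d=env.get_image("top"); cv2.imwrite("pics/t4.png",cv2.resize(im[120:225,250:400],None,fx=5,fy=5))
for r in env.pinpoint("top","bearing_1"): print(round(r["score"],2),disp(w("top",r["centre"])))
s=env.get_state(); print(s["t"],s["tool_pos"],s["ft_force"])
E
```

```text
0.81 (np.float64(-253.7), np.float64(37.5), np.float64(-1.5))
0.59 (np.float64(-66.7), np.float64(-87.3), np.float64(9.5))
0.58 (np.float64(-57.3), np.float64(-208.5), np.float64(-1.6))
0.52 (np.float64(-0.5), np.float64(2.1), np.float64(26.4))
0.48 (np.float64(-67.1), np.float64(80.3), np.float64(4.0))
10.0 [314.49983189 237.9078599  223.55827459] [0.23038261 0.42086702 0.34406237]
```

View pics/t4.png

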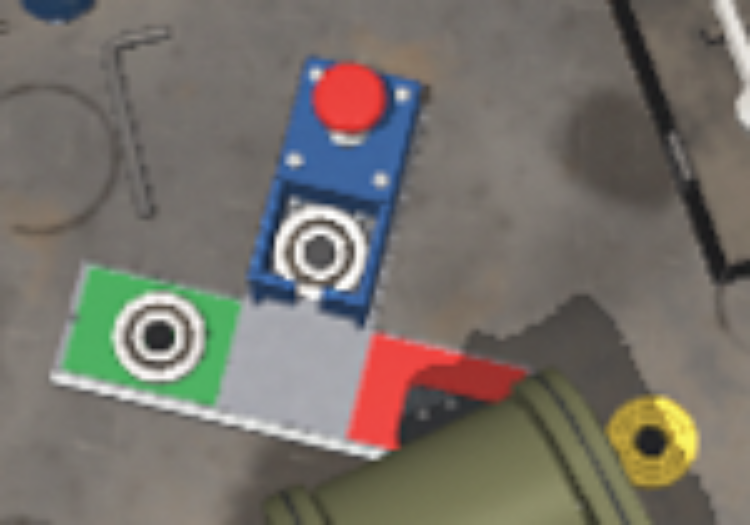

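The bearing at (158,337) is wholly on green with a margin all round. The stack is in the magazine at (320,252), the plunger is up at (349,97), and the arm is clear.

```bash
python3 -c "
from station import env
print(env.hand_in())"
```

```text
the job is handed in; nothing more can be done
None
```

The job is done and handed in at about 10 s of the allowed 50 s. I pressed the plunger once to its stop: the fingertips were at z = 78 mm, where the force rose to 16 N. I let it spring back, then pushed the ejected bearing left along the tray with the fingertips and moved clear.

- **Bearing on the patch:** in the last top picture the bearing lies wholly on the green patch. It is centred at about x = -67, y = +80 mm of the dispenser; the patch centre is -66, +85.
- **Dispenser:** the plunger is up and the remaining stack is in the magazine.
- **Robot:** it ended at z = 224 mm with about 0.6 N of residual force, so it is touching nothing.
- **Disagreements:** the detector also gave hits on the blue and yellow rings, and a false one over the red patch at about (-67, -87), which is where the arm stands in the picture. I ignored these.
- **Not checked:** I did not measure the loose bystander objects again after the push. The arm did not touch any that I could see.

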